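# Find the parts case that rattles

## Task

One of the three identical sealed cases in the rack has a part loose inside: draw the cases out from under the keeper bar one at a time, lift each clear and shake it briskly to and fro along its length (at least six strokes), and set any silent case back down upright on the rack in its own bay. When you have the one that rattles, hold it out level over the middle of the log book, about 15 cm up, and finish while still holding it there; leave the other things on the bench alone.

Things in the scene. Friction and masses are not known exactly. Their poses are not given: they have to be found in the camera images.
- case_a_mid (a point): Centre of one of three outwardly identical sealed grey plastic parts cases: 130 mm long (x, black latch at the -x end), 50 wide (y), 50 high (z up), about 0.37 kg. Lid fixed. Starts in any bay of the rack, on its deck, centre at z = 33 mm, rear 20 to 30 mm under the keeper bar. Grasp across the width at mid-length. Any of the three may rattle (see case_*).
- case_b_mid (a point): Centre of one of three outwardly identical sealed grey plastic parts cases: 130 mm long (x, black latch at the -x end), 50 wide (y), 50 high (z up), about 0.37 kg. Lid fixed. Starts in any bay of the rack, on its deck, centre at z = 33 mm, rear 20 to 30 mm under the keeper bar. Grasp across the width at mid-length. Any of the three may rattle (see case_*).
- case_c_mid (a point): Centre of one of three outwardly identical sealed grey plastic parts cases: 130 mm long (x, black latch at the -x end), 50 wide (y), 50 high (z up), about 0.37 kg. Lid fixed. Starts in any bay of the rack, on its deck, centre at z = 33 mm, rear 20 to 30 mm under the keeper bar. Grasp across the width at mid-length. Any of the three may rattle (see case_*).
- case_a: Same case as point case_a_mid; origin under its centre, 25 mm lower. In the one that rattles a 0.25 kg part slides easily 25 mm either way along the case's length only, knocking at the ends; after a quick stroke it settles at the end it slid to (its floor is slightly crowned), so the held case's balance shifts (about 0.12 N m about its y axis, end to end). In silent ones it is fixed at the middle.
- case_b: Same case as point case_b_mid; origin under its centre, 25 mm lower. In the one that rattles a 0.25 kg part slides easily 25 mm either way along the case's length only, knocking at the ends; after a quick stroke it settles at the end it slid to (its floor is slightly crowned), so the held case's balance shifts (about 0.12 N m about its y axis, end to end). In silent ones it is fixed at the middle.
- case_c: Same case as point case_c_mid; origin under its centre, 25 mm lower. In the one that rattles a 0.25 kg part slides easily 25 mm either way along the case's length only, knocking at the ends; after a quick stroke it settles at the end it slid to (its floor is slightly crowned), so the held case's balance shifts (about 0.12 N m about its y axis, end to end). In silent ones it is fixed at the middle.
- part_a (a joint): Place of the unseen part inside case_a along its crowned floor (an arc of 0.4 m radius), rad: 0 in the middle, positive towards the case's +x end. Within 0.001 of 0 in a silent case; in the one that rattles it starts at 0, too, and once shaken settles near -0.0625 or +0.0625 (25 mm from the middle).
- part_b (a joint): Place of the unseen part inside case_b along its crowned floor (an arc of 0.4 m radius), rad: 0 in the middle, positive towards the case's +x end. Within 0.001 of 0 in a silent case; in the one that rattles it starts at 0, too, and once shaken settles near -0.0625 or +0.0625 (25 mm from the middle).
- part_c (a joint): Place of the unseen part inside case_c along its crowned floor (an arc of 0.4 m radius), rad: 0 in the middle, positive towards the case's +x end. Within 0.001 of 0 in a silent case; in the one that rattles it starts at 0, too, and once shaken settles near -0.0625 or +0.0625 (25 mm from the middle).
- rack: Fixed metal rack, 205 (x) x 345 (y) mm, open towards -x; origin under its centre; deck top z = 8 mm. Bays along its x at y = +105, 0, -105 mm. Rear part, x = 64 to 96 mm: posts leave 58 mm per bay, keeper bar above at z = 64 to 72 mm, wall behind. Case tops (z = 58) pass under it; draw a case 35 to 45 mm along -x before lifting. In front of the posts: clear 55 mm gaps between cases.
- log_book: Closed log book (notebook with plain cover) lying flat and fixed on the bench, 210 x 152 x 14 mm. Origin: centre of its underside.
- torch: Bystander: torch lying on the bench, 37 x 112 x 37 mm, origin at the centre of its underside. Leave alone.
- filter_1: Bystander: round inline filter, 48 x 48 x 46 mm, origin at the centre of its underside. Leave alone.
- marker_0: Bystander: marker pen, 16 x 130 x 18 mm, origin at the centre of its underside. Leave alone.
- spanner_1: Bystander: small spanner, 29 x 158 x 7 mm, origin at the centre of its underside. Leave alone.

How it is judged:
On the way, in this order (a step that is already met when the one before it is completed fails the run):
1. in a case held up off the rack the loose part is shaken towards one end (((height (world z) of case_a_mid above 0.08 m and contact force between the fingers and case_a above 0.5 N and velocity of joint part_a above 0.15 rad/s) or (height (world z) of case_b_mid above 0.08 m and contact force between the fingers and case_b above 0.5 N and velocity of joint part_b above 0.15 rad/s) or (height (world z) of case_c_mid above 0.08 m and contact force between the fingers and case_c above 0.5 N and velocity of joint part_c above 0.15 rad/s))).
2. then towards the other end (((height (world z) of case_a_mid above 0.08 m and contact force between the fingers and case_a above 0.5 N and velocity of joint part_a below -0.15 rad/s) or (height (world z) of case_b_mid above 0.08 m and contact force between the fingers and case_b above 0.5 N and velocity of joint part_b below -0.15 rad/s) or (height (world z) of case_c_mid above 0.08 m and contact force between the fingers and case_c above 0.5 N and velocity of joint part_c below -0.15 rad/s))).
3. back again (((height (world z) of case_a_mid above 0.08 m and contact force between the fingers and case_a above 0.5 N and velocity of joint part_a above 0.15 rad/s) or (height (world z) of case_b_mid above 0.08 m and contact force between the fingers and case_b above 0.5 N and velocity of joint part_b above 0.15 rad/s) or (height (world z) of case_c_mid above 0.08 m and contact force between the fingers and case_c above 0.5 N and velocity of joint part_c above 0.15 rad/s))).
4. and once more (((height (world z) of case_a_mid above 0.08 m and contact force between the fingers and case_a above 0.5 N and velocity of joint part_a below -0.15 rad/s) or (height (world z) of case_b_mid above 0.08 m and contact force between the fingers and case_b above 0.5 N and velocity of joint part_b below -0.15 rad/s) or (height (world z) of case_c_mid above 0.08 m and contact force between the fingers and case_c above 0.5 N and velocity of joint part_c below -0.15 rad/s))).
At the end, for the whole second after the job is handed in: The rattling case, its part shaken to and fro in the air, is held still over the log book: centres within 60 mm in plan, 90 to 300 mm up, tilt under 0.3 rad, touching neither book nor rack. The silent cases stand upright, let go, at rest on the deck within 75 mm of their starts (((horizontal distance between case_a_mid and log_book below 0.06 m and height (world z) of case_a_mid between 0.09 and 0.3 m and angle between case_a_mid's own z axis and vertical below 0.3 rad and linear speed of case_a below 0.03 m/s and contact force between the fingers and case_a above 0.5 N and contact force between case_a and log_book below 0.1 N and contact force between case_a and rack below 0.1 N and (value of joint part_a above 0.0025 rad or value of joint part_a below -0.0025 rad) and distance of each of case_b_mid, case_c_mid from where it was at the start of the episode below 0.075 m and height (world z) of case_b_mid between 0.028 and 0.038 m and angle between each of case_b_mid, case_c_mid's own z axis and vertical below 0.1 rad and linear speed of each of case_b, case_c below 0.02 m/s and contact force between the fingers and case_b below 0.1 N and height (world z) of case_c_mid between 0.028 and 0.038 m and contact force between the fingers and case_c below 0.1 N) or (horizontal distance between case_b_mid and log_book below 0.06 m and height (world z) of case_b_mid between 0.09 and 0.3 m and angle between case_b_mid's own z axis and vertical below 0.3 rad and linear speed of case_b below 0.03 m/s and contact force between the fingers and case_b above 0.5 N and contact force between case_b and log_book below 0.1 N and contact force between case_b and rack below 0.1 N and (value of joint part_b above 0.0025 rad or value of joint part_b below -0.0025 rad) and distance of each of case_a_mid, case_c_mid from where it was at the start of the episode below 0.075 m and height (world z) of case_a_mid between 0.028 and 0.038 m and angle between each of case_a_mid, case_c_mid's own z axis and vertical below 0.1 rad and linear speed of each of case_a, case_c below 0.02 m/s and contact force between the fingers and case_a below 0.1 N and height (world z) of case_c_mid between 0.028 and 0.038 m and contact force between the fingers and case_c below 0.1 N) or (horizontal distance between case_c_mid and log_book below 0.06 m and height (world z) of case_c_mid between 0.09 and 0.3 m and angle between case_c_mid's own z axis and vertical below 0.3 rad and linear speed of case_c below 0.03 m/s and contact force between the fingers and case_c above 0.5 N and contact force between case_c and log_book below 0.1 N and contact force between case_c and rack below 0.1 N and (value of joint part_c above 0.0025 rad or value of joint part_c below -0.0025 rad) and distance of each of case_a_mid, case_b_mid from where it was at the start of the episode below 0.075 m and height (world z) of case_a_mid between 0.028 and 0.038 m and angle between each of case_a_mid, case_b_mid's own z axis and vertical below 0.1 rad and linear speed of each of case_a, case_b below 0.02 m/s and contact force between the fingers and case_a below 0.1 N and height (world z) of case_b_mid between 0.028 and 0.038 m and contact force between the fingers and case_b below 0.1 N))); the arm keeps its last pose, push and grip.
It fails at once if a bystander (torch, filter, marker, spanner) is pushed more than 4 cm away (distance of any of torch, filter_1, marker_0, spanner_1 from where it was at the start of the episode above 0.04 m).
It fails at once if a case is tipped over (angle between any of case_a_mid, case_b_mid, case_c_mid's own z axis and vertical above 1.2 rad).
It also fails if it takes over 72 s, if anything falls off the work surface, if the arm or the gripper's body presses on something with over 40 N, if the wrist force passes 120 N, or if a joint passes its speed limit or range.

## Robot

A 7-joint arm with a two-finger parallel gripper is mounted at the origin on a cart in front of the work surface, level with it; the furniture and walls round the work are solid. World frame = base frame: x ahead of the robot, y to its left, z up, the work surface at z = 0. Lengths are in m, angles in rad, forces in N, time in s.
With the tool pointing down it reaches from about 0.4 to 0.875 m from the base axis. Payload 19.3 kg.
Tool frame: the origin (TCP) lies midway between the tips of the shut fingers; the grasp point (between the pads) lies 19 mm behind it; z points along the fingers, y is the direction in which the jaws open and shut (so a half turn about z gives the same grasp; the last joint's range is limited). The gripper opens to 85 mm and grips with 20 to 120 N. Pads are 22 mm wide; open, the fingers measure 114 mm over their backs; the gripper's body (76 mm by 85 mm) begins 54 mm behind the grasp point. The pads swing forward as they close: fully open they stand 13 mm farther back than shut.
Start: joints at [1.18, 0.521, -0.036, 1.599, 0.021, 1.021, -0.113], TCP at [0.197, -0.593, 0.231] pointing down, gripper open.
Joint ranges: [-2.91, 2.91], [-0.3, 2.13], [-1.5, 1.42], [0.17, 2.43], [-1.26, 4.41], [0.16, 1.93], [-2.52, 2.52]. Speed limits (rad/s): [1.89, 1.89, 2.39, 2.39, 3.01, 3.01, 3.01].

## Interface

Orientations are given as [roll, pitch, yaw] about the fixed x, y, z axes, in that order (R = Rz(yaw) Ry(pitch) Rx(roll)).
In Python, from workcell import bot gives the robot as it stands.
- The arm moves only by the tool servo_tool, never from a script. Its argument "plan" is a list of rows, each a list of 5 numbers: the shift along the world's x, y, z in mm, then the turn about the world's z in rad, then the gripper's target within -1 to 1 (shut at 1, half-way at 0, fully open at -1). In form: [[tx, ty, tz, yaw, jaw], ...]. A call has exactly 10 rows; each row is the pose to reach, as a shift and turn from the pose commanded when the call began; what a row does not reach only later rows make up. A row lasts 1/12 s, in which the tool goes at most 41.7 mm and 7.16 degrees, less where a joint would pass 70% of its speed; a pose out of reach is approached as far as the arm can. A call with a gripper value outside its range is refused whole. The fingers move at their own pace and stop on an object; "squeeze" is the grip in N (left out, the last holds). Time passes only in rows, so rows that repeat a pose let the fingers close, or fill a call up. It gives the time, the measured TCP pose, the force and the opening at its end, in the units of the state.
- bot.observe(): the state, without advancing time (a new reading comes with each control period).
- bot.grab_frame(name): name is "scene" or "top"; returns the picture (400x640x3 uint8, blue, green, red); there is no depth.
- bot.calibration(name): a dict with "fx", "fy", "cx", "cy" (pixels), "T" (4x4, takes a point from camera to world coordinates). Camera axes: x right, y down, z forward; pixel columns grow to the right and rows downward; lengths in m; the calibration is good to about 2 mm. A picture is of the moment at which its call begins. calibration takes no time and is no camera call.
- bot.job_done(): hands the job in, once; it reports no verdict.
The state is a dict: "clock": time; "qpos": joint angles; "qd": joint speeds; "joint_efforts": joint torques, N m; "position": TCP position; "tool_rot": TCP orientation; "force": force on the tool from outside, world axes, zero at the start; "moment": the same for the moment, N m; "grip_width": finger opening in m.
Only numpy, scipy, OpenCV 4.12 (cv2) and the standard library are available. Lean on these libraries where they do the work, as an engineer would, in place of code of your own. Each camera call takes 0.05 s, during which the arm holds its last target.

## Working session

There is one attempt and no reset: what is moved stays moved. The work goes in short steps, Python scripts to look and compute and a tool call to move; the robot and the scene stay as the last step left them, time stands still between calls to the robot, and variables do not carry over. Pictures are saved under pics/ and viewed, and the job is handed in when it is done.

Besides the shell and the picture viewer there is one more tool, called by a JSON object that holds its "op" and its "data", one argument or row to a line. servo_tool: Moves the arm, as the interface text tells. Its arguments: {"type":"object","properties":{"plan":{"type":"array","items":{"type":"array","items":{"type":"number"}}},"squeeze":{"type":"number"}},"required":["plan"]}

```bash
mkdir -p pics; ls
python3 - <<'E'
from workcell import bot
import cv2,numpy as np
np.set_printoptions(precision=4,suppress=True)
for n in ("scene","top"):
    cv2.imwrite(f"pics/{n}0.png",bot.grab_frame(n)); c=bot.calibration(n); print(n,c)
print(bot.observe())
E
```

```text
pics
scene {'fx': 367.8127374532468, 'fy': 367.8127374532468, 'cx': 320.99116346964774, 'cy': 198.1912516877992, 'T': array([[-0.4954, -0.5104,  0.7029, -0.3337],
       [-0.8686,  0.2883, -0.4029,  0.5071],
       [ 0.003 , -0.8102, -0.5862,  0.5948],
       [ 0.    ,  0.    ,  0.    ,  1.    ]])}
top {'fx': 376.32150614622253, 'fy': 376.32150614622253, 'cx': 320.16159775782046, 'cy': 202.84767666245966, 'T': array([[ 0.0014, -0.9966,  0.0823,  0.4494],
       [-1.    , -0.0009,  0.0064,  0.0199],
       [-0.0063, -0.0823, -0.9966,  1.0787],
       [ 0.    ,  0.    ,  0.    ,  1.    ]])}
{'clock': 0.1, 'qpos': array([ 1.1798,  0.522 , -0.0363,  1.5999,  0.0212,  1.0211, -0.1128]), 'qd': array([ 0.0003, -0.0012, -0.0002, -0.0002,  0.0001, -0.0013, -0.0022]), 'joint_efforts': array([  0.0051, -92.8478,   1.9842, -37.0526,   0.018 ,   0.0055,
         0.0002]), 'position': array([ 0.1969, -0.5928,  0.2308]), 'tool_rot': array([-3.1406,  0.0001,  0.3208]), 'force': array([-0.7386, -0.0035, -0.2073]), 'moment': array([-0.0716,  0.0343, -0.0238]), 'grip_width': 0.0854751866977788}
```

View pics/scene0.png

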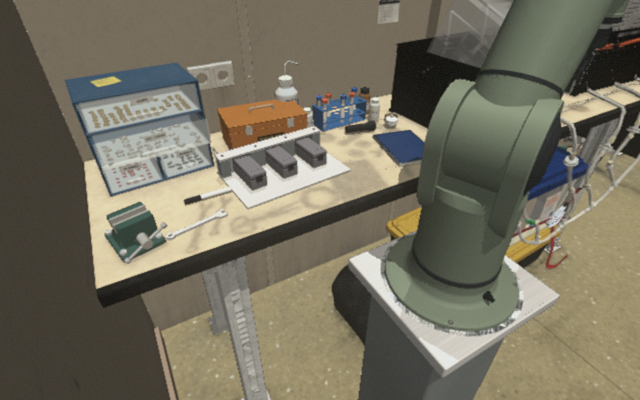

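View pics/top0.png

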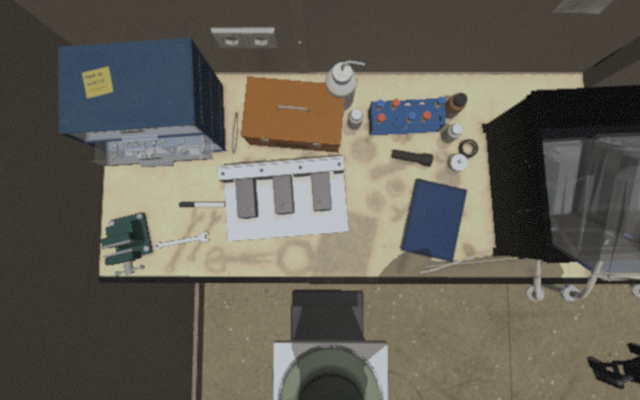

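The scene view shows three grey cases in the rack around pixels (250,172), (281,160), (311,150). The top view shows them at about (247,197), (284,194), (321,191), with the book at (434,219), the keeper bar at row ~168, the torch at (412,157), the marker at (203,204) and the spanner at (182,240). The gripper is off at the right. Next I'll measure these from colour masks.

```bash
cat > h.py <<'E'
from workcell import bot
import cv2,numpy as np
np.set_printoptions(precision=4,suppress=True)
def cast(n,uv,z):
    c=bot.calibration(n);T=c["T"];uv=np.atleast_2d(uv).astype(float)
    d=np.c_[(uv[:,0]-c["cx"])/c["fx"],(uv[:,1]-c["cy"])/c["fy"],np.ones(len(uv))]@T[:3,:3].T
    o=T[:3,3]; return o+d*((z-o[2])/d[:,2:])
def proj(n,P):
    c=bot.calibration(n);T=c["T"];p=(np.atleast_2d(P)-T[:3,3])@T[:3,:3]
    return np.c_[p[:,0]/p[:,2]*c["fx"]+c["cx"],p[:,1]/p[:,2]*c["fy"]+c["cy"]]
E
python3 - <<'E'
from h import *
im=cv2.imread("pics/top0.png")
hsv=cv2.cvtColor(im,cv2.COLOR_BGR2HSV)
roi=im[140:290,80:480]
cv2.imwrite("pics/crop0.png",cv2.resize(im[145:250,170:370],None,fx=4,fy=4,interpolation=cv2.INTER_CUBIC))
# cases dark grey
m=((hsv[...,2]<125)&(hsv[...,1]<60)).astype(np.uint8)*255
m[:165]=0;m[225:]=0;m[:,:228]=0;m[:,340:]=0
cn,_=cv2.findContours(m,cv2.RETR_EXTERNAL,cv2.CHAIN_APPROX_NONE)
for c in cn:
    if cv2.contourArea(c)>100: print(cv2.boundingRect(c),cv2.minAreaRect(c))
b=((hsv[...,0]>100)&(hsv[...,0]<130)&(hsv[...,1]>100)).astype(np.uint8)*255
b[:165]=0;b[:,:390]=0;b[:,480:]=0;b[270:]=0
cn,_=cv2.findContours(b,cv2.RETR_EXTERNAL,cv2.CHAIN_APPROX_NONE)
for c in cn:
    if cv2.contourArea(c)>500:
        r=cv2.minAreaRect(c);print("book",r,cast("top",[r[0]],0.014)); P=cast("top",cv2.boxPoints(r),0.014);print(P)
E
```

```text
(235, 175, 59, 44) ((264.6888122558594, 196.36953735351562), (40.252403259277344, 56.36475372314453), 85.10090637207031)
book ((434.1999816894531, 219.90000915527344), (49.23934555053711, 71.1002197265625), 12.094757080078125) [[ 0.4893 -0.2953  0.014 ]]
[[ 0.4061 -0.2051  0.014 ]
 [ 0.6029 -0.2507  0.014 ]
 [ 0.5735 -0.3867  0.014 ]
 [ 0.3777 -0.3391  0.014 ]]
```

View pics/crop0.png

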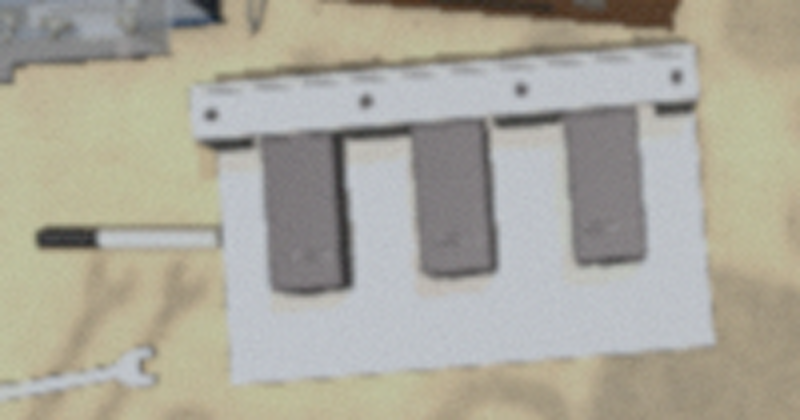

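```bash
python3 - <<'E'
from h import *
def C(l): return np.array(l,float)/4+[170,145]
d=cast("top",C([(233,383),(714,344)]),.008); print("rack front corners",d)
v=d[1]-d[0]; print("len",np.linalg.norm(v[:2])); 
yv=-v/np.linalg.norm(v); xv=np.array([yv[1],-yv[0],0]); print("rack yaw",np.arctan2(xv[1],xv[0]))
print("rack centre",d.mean(0)+xv*.1025)
bar=cast("top",C([(193,142),(195,87),(697,103),(693,45)]),.072);print("bar corners",bar)
for k,l in dict(L=[(264,137),(336,137),(274,289),(343,286)],M=[(413,127),(484,123),(421,272),(489,270)],R=[(566,113),(636,108),(576,263),(645,259)]).items():
    p=cast("top",C(l),.058); fm=(p[2]+p[3])/2; a=(p[0]+p[1])/2-fm; a/=np.linalg.norm(a)
    print(k,"front mid",fm,"yaw",np.arctan2(a[1],a[0]),"w",np.linalg.norm(p[2]-p[3]),np.linalg.norm(p[0]-p[1]),"centre",fm+.065*a)
# check in scene
print(proj("scene",[[.53,.1,.058]]))
E
python3 - <<'E'
import cv2
im=cv2.imread("pics/scene0.png");cv2.imwrite("pics/crop1.png",cv2.resize(im[120:210,190:360],None,fx=4.5,fy=4.5,interpolation=cv2.INTER_CUBIC))
E
```

```text
rack front corners [[ 0.4297  0.2872  0.008 ]
 [ 0.4578 -0.0538  0.008 ]]
len 0.3421323128589009
rack yaw 0.08205502156574838
rack centre [0.5459 0.1251 0.008 ]
bar corners [[ 0.5929  0.3018  0.072 ]
 [ 0.6304  0.3013  0.072 ]
 [ 0.6196 -0.0387  0.072 ]
 [ 0.6593 -0.0361  0.072 ]]
L front mid [0.4953 0.2248 0.058 ] yaw 0.07384285615384611 w 0.04693164530281587 0.04937150223904934 centre [0.5601 0.2296 0.058 ]
M front mid [0.5066 0.1253 0.058 ] yaw 0.053828027820042305 w 0.04623433731047529 0.04870988595029727 centre [0.5715 0.1288 0.058 ]
R front mid [0.5135 0.0197 0.058 ] yaw 0.06380774752204675 w 0.04694942346467401 0.0480695461458359 centre [0.5784 0.0238 0.058 ]
[[295.2956 156.4322]]
```

View pics/crop1.png

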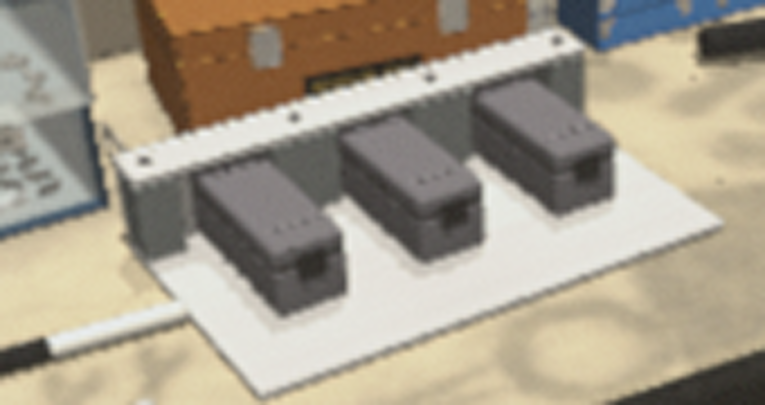

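The top crop (4x, origin 170,145) shows the case fronts at crop rows 260–290, and the rack front edge running (233,383) to (714,344). The rack yaw is about 0.08 rad. Case centres are L (0.560,0.230), M (0.571,0.128) and R (0.578,0.023). The book is at (0.489,-0.295). The hood stands at y < -0.46, so I'll go round it, starting with case R.

{"op": "servo_tool", "data": {
  "plan": [
    [13,38,0,-0.025,-1],
    [26,76,0,-0.05,-1],
    [39,114,0,-0.075,-1],
    [52,152,0,-0.1,-1],
    [65,190,0,-0.125,-1],
    [78,228,0,-0.15,-1],
    [102,260,0,-0.175,-1],
    [126,292,0,-0.2,-1],
    [150,324,0,-0.225,-1],
    [174,356,0,-0.245,-1]
  ],
  "squeeze": 80
}}

```text
clock: 0.93
position: [0.3717, -0.2354, 0.2314]
tool_rot: [3.141, -0.0, 0.074]
force: [0.6, -0.7, 0.3]
grip_width: 0.0854
```

{"op": "servo_tool", "data": {
  "plan": [
    [23,29,-5,0,-1],
    [46,58,-10,0,-1],
    [69,87,-20,0,-1],
    [92,116,-30,0,-1],
    [115,145,-40,0,-1],
    [138,174,-50,0,-1],
    [161,203,-60,0,-1],
    [184,231,-70,0,-1],
    [206,259,-80,0,-1],
    [206,259,-80,0,-1]
  ]
}}

```text
clock: 1.77
position: [0.579, 0.0286, 0.1491]
tool_rot: [-3.138, 0.001, 0.082]
force: [-0.4, 1.2, 0.7]
grip_width: 0.0853
```

Run:
```python
from h import *
s=bot.observe();print(s["position"],s["tool_rot"],s["force"],s["moment"])
a=bot.grab_frame("top");b=bot.grab_frame("scene")
cv2.imwrite("pics/t1.png",cv2.resize(a[130:260,200:400],None,fx=4,fy=4,interpolation=cv2.INTER_CUBIC))
cv2.imwrite("pics/s1.png",cv2.resize(b[60:210,190:380],None,fx=4,fy=4,interpolation=cv2.INTER_CUBIC))
```

```text
[0.579  0.0286 0.1491] [-3.1384  0.0007  0.0819] [-0.4153  1.1576  0.687 ] [0.0855 0.0342 0.0037]
```

View pics/t1.png

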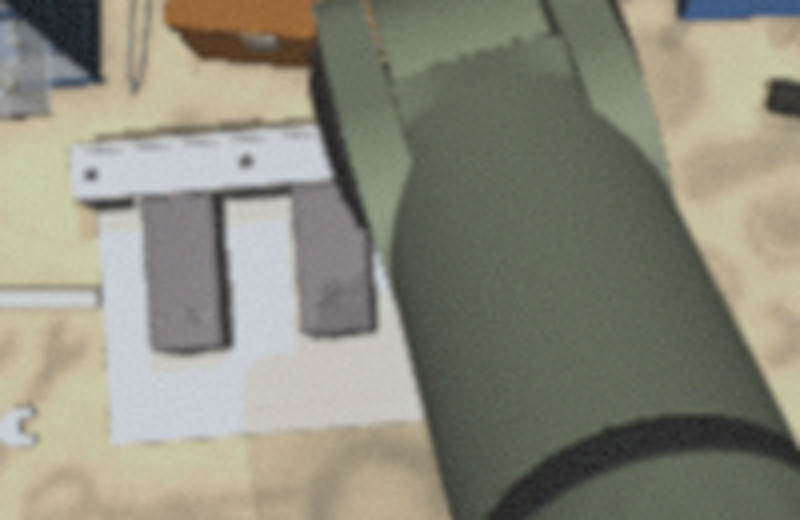

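View pics/s1.png

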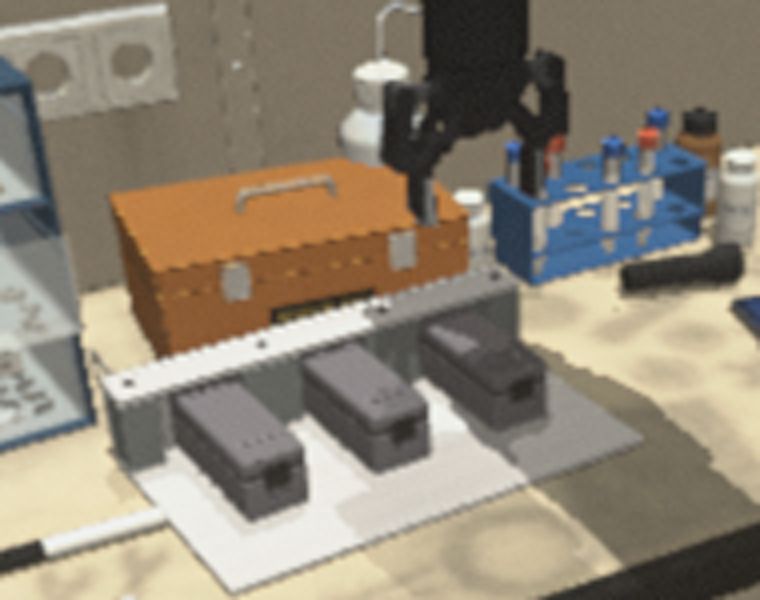

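The pictures show the jaws open above case R: scene crop fingertips at about (425,215) and (540,185), with the case below at (485,370). I'll descend and leave the jaws open for now.

{"op": "servo_tool", "data": {
  "plan": [
    [1,1,-20,0,-1],
    [1,1,-40,0,-1],
    [1,1,-60,0,-1],
    [1,1,-80,0,-1],
    [1,1,-95,0,-1],
    [1,1,-108,0,-1],
    [1,1,-120,0,-1],
    [1,1,-130,0,-1],
    [1,1,-136,0,-1],
    [1,1,-136,0,-1]
  ]
}}

```text
clock: 2.7
position: [0.5775, 0.0227, 0.0143]
tool_rot: [3.142, 0.001, 0.076]
force: [-0.0, -0.6, 0.2]
grip_width: 0.0854
```

Run:
```python
from h import *
b=bot.grab_frame("scene")
s=bot.observe();print(s["position"],s["tool_rot"],s["force"],s["moment"])
cv2.imwrite("pics/s2.png",cv2.resize(b[60:210,190:380],None,fx=4,fy=4,interpolation=cv2.INTER_CUBIC))
```

```text
[0.5779 0.0228 0.0151] [3.1415 0.0006 0.0757] [ 0.1951  0.4696 -0.3436] [ 0.0356 -0.0298  0.0258]
```

View pics/s2.png

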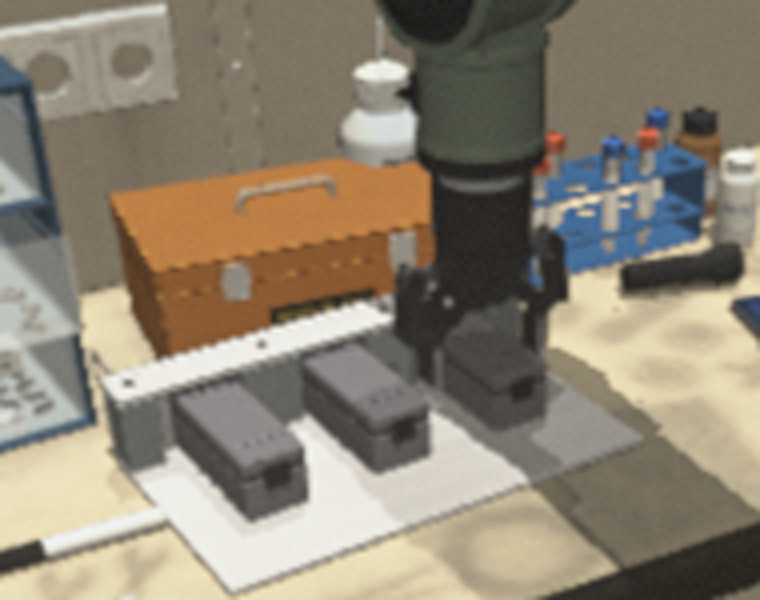

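The fingers straddle case R (crop 425,365 and 540,335) without touching it. Closing now.

{"op": "servo_tool", "data": {
  "plan": [
    [0,0,0,0,0],
    [0,0,0,0,0.3],
    [0,0,0,0,0.6],
    [0,0,0,0,1],
    [0,0,0,0,1],
    [0,0,0,0,1],
    [0,0,0,0,1],
    [0,0,0,0,1],
    [0,0,0,0,1],
    [0,0,0,0,1]
  ]
}}

```text
clock: 3.58
position: [0.5786, 0.0234, 0.0163]
tool_rot: [-3.141, -0.001, 0.076]
force: [-2.5, 2.0, 11.5]
grip_width: 0.0493
```

Gripped at a width of 49 mm. Drawing it out 45 mm, then lifting.

{"op": "servo_tool", "data": {
  "plan": [
    [-6,-0.5,0,0,1],
    [-12,-1,0,0,1],
    [-18,-1.5,0,0,1],
    [-24,-2,0,0,1],
    [-31,-2.5,0,0,1],
    [-38,-3,0,0,1],
    [-45,-3.5,0,0,1],
    [-48,-3.5,0,0,1],
    [-48,-3.5,8,0,1],
    [-48,-3.5,20,0,1]
  ]
}}

```text
clock: 4.42
position: [0.5292, 0.0193, 0.0354]
tool_rot: [3.141, 0.002, 0.076]
force: [-0.1, -1.4, -3.2]
grip_width: 0.0491
```

{"op": "servo_tool", "data": {
  "plan": [
    [0,0,20,0,1],
    [0,0,40,0,1],
    [0,0,60,0,1],
    [0,0,80,0,1],
    [0,0,95,0,1],
    [0,0,110,0,1],
    [0,0,120,0,1],
    [0,0,120,0,1],
    [0,0,120,0,1],
    [0,0,120,0,1]
  ]
}}

```text
clock: 5.25
position: [0.5296, 0.0193, 0.1547]
tool_rot: [3.142, 0.001, 0.076]
force: [1.3, -0.3, -3.6]
grip_width: 0.0494
```

Run:
```python
from h import *
b=bot.grab_frame("scene")
for i in range(3):
    s=bot.observe();print(s["position"],s["tool_rot"],s["force"],s["moment"],s["grip_width"],s["joint_efforts"])
    if i<2: bot.grab_frame("top")
cv2.imwrite("pics/s3.png",cv2.resize(b[60:210,190:380],None,fx=4,fy=4,interpolation=cv2.INTER_CUBIC))
```

```text
[0.5295 0.0193 0.1545] [3.1416 0.0014 0.0758] [-0.3915 -0.1208 -3.5447] [0.0166 0.0444 0.0289] 0.04922882725842114 [  0.1344 -84.3287  -2.054  -31.0248   0.016    0.0013   0.0025]
[0.5296 0.0194 0.1545] [-3.1415  0.0015  0.0758] [ 0.6746 -0.1649 -3.3845] [-0.027   0.0446  0.0066] 0.049038451916234446 [  0.102  -83.8645  -2.0284 -30.8438   0.0197  -0.0072  -0.0014]
[0.5296 0.0194 0.1545] [-3.1416  0.0014  0.0759] [-0.432   0.7356 -4.0215] [-0.0041  0.0694  0.0509] 0.049355152167845695 [  0.0685 -83.5198  -2.0183 -30.7476   0.0203  -0.0096  -0.0025]
```

View pics/s3.png

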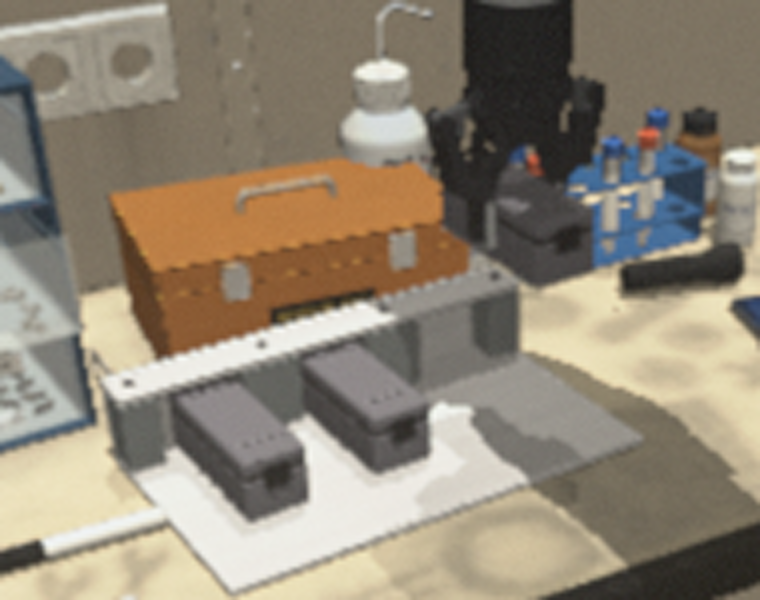

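Case R is held up clear at crop (540,230), level. Shaking along its length, first ending on a +x stroke.

{"op": "servo_tool", "data": {
  "plan": [
    [-36,-3,0,0,1],
    [-72,-6,0,0,1],
    [-36,-3,0,0,1],
    [0,0,0,0,1],
    [-36,-3,0,0,1],
    [-72,-6,0,0,1],
    [-36,-3,0,0,1],
    [0,0,0,0,1],
    [0,0,0,0,1],
    [0,0,0,0,1]
  ]
}}

```text
clock: 6.23
position: [0.531, 0.0197, 0.1545]
tool_rot: [-3.141, 0.0, 0.076]
force: [0.6, 0.4, -4.4]
grip_width: 0.0491
```

```bash
cat > m.py <<'E'
from h import *
M=[];F=[];J=[]
for i in range(10):
    bot.grab_frame("top"); s=bot.observe(); M.append(s["moment"]);F.append(s["force"]);J.append(s["joint_efforts"])
print(s["clock"],s["position"],s["tool_rot"],s["grip_width"]);print("M",np.mean(M,0),"sd",np.std(M,0),"first/second half",np.mean(M[:5],0),np.mean(M[5:],0));print("F",np.mean(F,0));print("J",np.mean(J,0))
E
python3 m.py
```

```text
6.7333 [0.53   0.0193 0.1554] [ 3.1415 -0.0001  0.0757] 0.04951410801853228
M [0.0037 0.0103 0.0065] sd [0.0268 0.0365 0.0304] first/second half [0.0026 0.0217 0.0185] [ 0.0048 -0.0011 -0.0056]
F [-0.0796 -0.0762 -3.5248]
J [ -0.086  -82.5632  -2.0567 -31.1217   0.0236  -0.0365   0.0016]
```

{"op": "servo_tool", "data": {
  "plan": [
    [-36,-3,0,0,1],
    [-72,-6,0,0,1],
    [-36,-3,0,0,1],
    [0,0,0,0,1],
    [-36,-3,0,0,1],
    [-72,-6,0,0,1],
    [-72,-6,0,0,1],
    [-72,-6,0,0,1],
    [-72,-6,0,0,1],
    [-72,-6,0,0,1]
  ]
}}

```text
clock: 7.57
position: [0.4587, 0.0135, 0.1555]
tool_rot: [-3.141, -0.001, 0.076]
force: [0.1, -0.7, -3.7]
grip_width: 0.0494
```

```bash
python3 m.py
```

```text
8.0667 [0.4581 0.0134 0.1553] [-3.1415  0.      0.0757] 0.04917701895605095
M [0.004  0.0248 0.0062] sd [0.0261 0.0291 0.0257] first/second half [-0.0015  0.0238  0.0012] [0.0094 0.0259 0.0111]
F [ 0.1295  0.2047 -3.6959]
J [  0.0111 -70.4585  -1.5786 -28.2171   0.0167  -0.0138   0.0002]
```

The y moment differs by only 0.015 N m between the two ends, against 0.12 expected if loose. I'll shake once more, ending the call right at the end of a stroke, to check that the strokes are really executed at speed.

{"op": "servo_tool", "data": {
  "plan": [
    [36,3,0,0,1],
    [72,6,0,0,1],
    [36,3,0,0,1],
    [0,0,0,0,1],
    [36,3,0,0,1],
    [72,6,0,0,1],
    [36,3,0,0,1],
    [0,0,0,0,1],
    [36,3,0,0,1],
    [72,6,0,0,1]
  ]
}}

```text
clock: 8.9
position: [0.524, 0.0181, 0.1536]
tool_rot: [3.14, 0.009, 0.076]
force: [5.8, 0.3, -0.7]
grip_width: 0.0492
```

```bash
python3 -c "
from h import *
s=bot.observe();print(s['qd'],s['position'])"; python3 m.py
```

```text
[-0.0868  0.6323  0.0734 -1.3263  0.0612  0.4793  0.067 ] [0.524  0.0181 0.1536]
9.4 [0.5298 0.0193 0.1554] [ 3.1415 -0.      0.0757] 0.04932475233174028
M [0.0296 0.018  0.0135] sd [0.0414 0.0887 0.0082] first/second half [0.0368 0.0042 0.0194] [0.0223 0.0318 0.0076]
F [ 0.6239 -0.1518 -3.3963]
J [  0.3057 -83.8365  -1.9491 -27.7584  -0.0362   0.5535   0.0052]
```

The stroke tracks (6 mm lag while still moving) and the balance is unchanged, so R is silent. Setting it down in its bay.

{"op": "servo_tool", "data": {
  "plan": [
    [0,0,-25,0,1],
    [0,0,-50,0,1],
    [0,0,-75,0,1],
    [0,0,-95,0,1],
    [0,0,-110,0,1],
    [0,0,-120,0,1],
    [0,0,-128,0,1],
    [0,0,-134,0,1],
    [0,0,-138,0,1],
    [0,0,-139,0,1]
  ]
}}

```text
clock: 10.23
position: [0.5301, 0.0194, 0.0162]
tool_rot: [3.142, -0.0, 0.076]
force: [-5.8, 0.5, 12.4]
grip_width: 0.0492
```

{"op": "servo_tool", "data": {
  "plan": [
    [0,0,-1,0,1],
    [0,0,-1,0,0.5],
    [0,0,-1,0,0],
    [0,0,-1,0,-0.5],
    [0,0,-1,0,-1],
    [0,0,-1,0,-1],
    [0,0,-1,0,-1],
    [0,0,-1,0,-1],
    [0,0,-1,0,-1],
    [0,0,5,0,-1]
  ]
}}

```text
clock: 11.07
position: [0.5296, 0.0194, 0.0207]
tool_rot: [-3.142, 0.001, 0.076]
force: [0.2, -0.2, -0.5]
grip_width: 0.0853
```

{"op": "servo_tool", "data": {
  "plan": [
    [0,0,15,0,-1],
    [0,0,30,0,-1],
    [0,0,50,0,-1],
    [0,0,70,0,-1],
    [0,0,90,0,-1],
    [0,0,110,0,-1],
    [0,0,130,0,-1],
    [5,25,140,0,-1],
    [15,55,140,0,-1],
    [30,85,140,0,-1]
  ]
}}

```text
clock: 11.9
position: [0.5602, 0.105, 0.1629]
tool_rot: [3.141, -0.002, 0.074]
force: [0.8, -0.2, 0.7]
grip_width: 0.0854
```

Run:
```python
from h import *
b=bot.grab_frame("scene")
s=bot.observe();print(s["clock"],s["position"],s["tool_rot"],s["force"],s["grip_width"])
cv2.imwrite("pics/s4.png",cv2.resize(b[60:210,190:380],None,fx=4,fy=4,interpolation=cv2.INTER_CUBIC))
```

```text
11.95 [0.5624 0.1124 0.1626] [-3.1378 -0.0031  0.0802] [-5.2484  8.9983 -0.4479] 0.08535437637404547
```

View pics/s4.png

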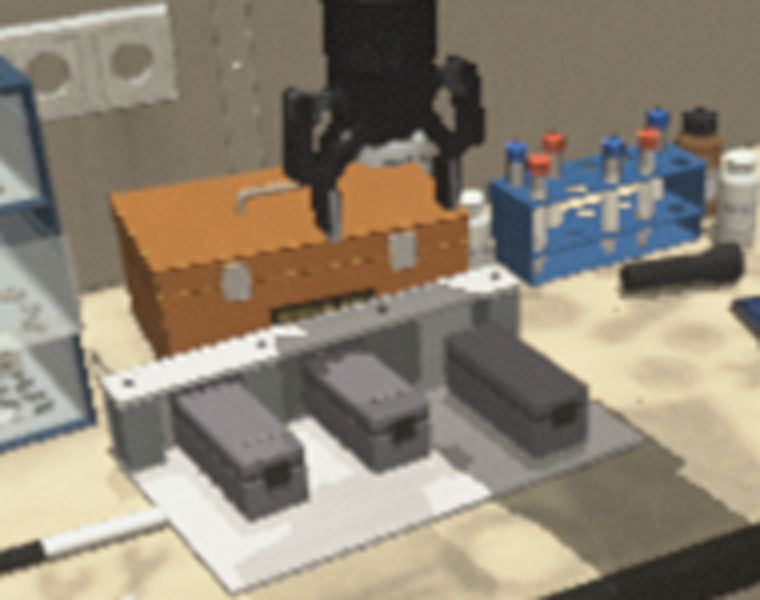

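Case R stands upright, forward in its bay (crop 515,390), and cases M and L are untouched. On to M.

{"op": "servo_tool", "data": {
  "plan": [
    [11,24,0,0,-1],
    [11,24,-15,0,-1],
    [11,24,-40,0,-1],
    [11,24,-65,0,-1],
    [11,24,-90,0,-1],
    [11,24,-110,0,-1],
    [11,24,-125,0,-1],
    [11,24,-137,0,-1],
    [11,24,-146,0,-1],
    [11,24,-146,0,-1]
  ]
}}

```text
clock: 12.78
position: [0.5704, 0.1282, 0.0141]
tool_rot: [3.141, 0.002, 0.076]
force: [0.6, -0.1, 0.7]
grip_width: 0.0853
```

Run:
```python
from h import *
b=bot.grab_frame("scene")
s=bot.observe();print(s["clock"],s["position"],s["tool_rot"],s["force"],s["grip_width"])
cv2.imwrite("pics/s5.png",cv2.resize(b[60:210,190:380],None,fx=4,fy=4,interpolation=cv2.INTER_CUBIC))
```

```text
12.8333 [0.5708 0.1284 0.0151] [3.1415 0.0007 0.0759] [ 0.3583 -0.4073  0.3188] 0.08549387434494163
```

View pics/s5.png

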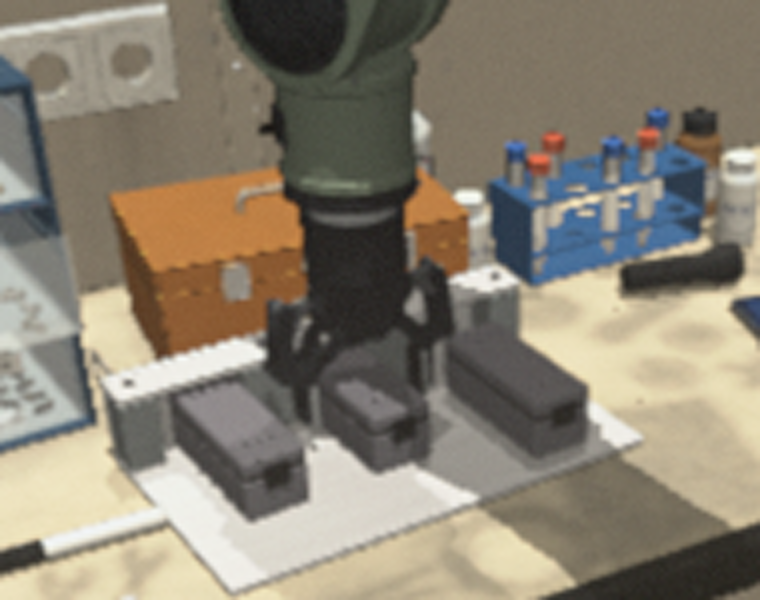

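The fingers straddle case M (crop 305,400 and 430,370), clear of its neighbours. Grasp, draw and lift.

{"op": "servo_tool", "data": {
  "plan": [
    [0,0,0,0,0],
    [0,0,0,0,0.3],
    [0,0,0,0,0.6],
    [0,0,0,0,1],
    [0,0,0,0,1],
    [0,0,0,0,1],
    [0,0,0,0,1],
    [0,0,0,0,1],
    [0,0,0,0,1],
    [0,0,0,0,1]
  ]
}}

```text
clock: 13.67
position: [0.5717, 0.129, 0.0165]
tool_rot: [-3.141, -0.002, 0.076]
force: [-2.7, 2.0, 11.0]
grip_width: 0.0492
```

{"op": "servo_tool", "data": {
  "plan": [
    [-6,-0.5,0,0,1],
    [-12,-1,0,0,1],
    [-18,-1.5,0,0,1],
    [-24,-2,0,0,1],
    [-31,-2.5,0,0,1],
    [-38,-3,0,0,1],
    [-45,-3.5,0,0,1],
    [-48,-3.5,0,0,1],
    [-48,-3.5,8,0,1],
    [-48,-3.5,20,0,1]
  ]
}}

```text
clock: 14.5
position: [0.5224, 0.1247, 0.0355]
tool_rot: [3.141, 0.002, 0.076]
force: [-1.2, 0.2, -2.6]
grip_width: 0.0493
```

{"op": "servo_tool", "data": {
  "plan": [
    [0,0,20,0,1],
    [0,0,40,0,1],
    [0,0,60,0,1],
    [0,0,80,0,1],
    [0,0,95,0,1],
    [0,0,110,0,1],
    [0,0,120,0,1],
    [0,0,120,0,1],
    [0,0,120,0,1],
    [0,0,120,0,1]
  ]
}}

```text
clock: 15.33
position: [0.5227, 0.1247, 0.1547]
tool_rot: [3.141, 0.001, 0.076]
force: [0.6, 0.7, -4.3]
grip_width: 0.0495
```

{"op": "servo_tool", "data": {
  "plan": [
    [-36,-3,0,0,1],
    [-72,-6,0,0,1],
    [-36,-3,0,0,1],
    [0,0,0,0,1],
    [-36,-3,0,0,1],
    [-72,-6,0,0,1],
    [-36,-3,0,0,1],
    [0,0,0,0,1],
    [0,0,0,0,1],
    [0,0,0,0,1]
  ]
}}

```text
clock: 16.17
position: [0.524, 0.1249, 0.1541]
tool_rot: [-3.141, 0.001, 0.075]
force: [0.2, 0.2, -3.4]
grip_width: 0.0492
```

```bash
python3 m.py
```

```text
16.6667 [0.523  0.1249 0.1554] [-3.1415 -0.0001  0.0758] 0.04935136020947013
M [0.0094 0.0028 0.0039] sd [0.0258 0.177  0.035 ] first/second half [ 0.0084 -0.024   0.0022] [0.0104 0.0296 0.0056]
F [-0.3644  0.1459 -3.41  ]
J [  0.0845 -84.0138  -2.3318 -31.3542   0.0267  -0.0077   0.0065]
```

{"op": "servo_tool", "data": {
  "plan": [
    [-36,-3,0,0,1],
    [-72,-6,0,0,1],
    [-36,-3,0,0,1],
    [0,0,0,0,1],
    [-36,-3,0,0,1],
    [-72,-6,0,0,1],
    [-72,-6,0,0,1],
    [-72,-6,0,0,1],
    [-72,-6,0,0,1],
    [-72,-6,0,0,1]
  ]
}}

```text
clock: 17.5
position: [0.4516, 0.119, 0.1555]
tool_rot: [-3.141, -0.001, 0.076]
force: [-0.4, -0.2, -4.1]
grip_width: 0.0495
```

```bash
python3 m.py
```

```text
18.0 [0.4511 0.1189 0.1553] [-3.1416  0.0001  0.0758] 0.04905673295128759
M [-0.0008  0.0898 -0.0073] sd [0.036  0.0357 0.0234] first/second half [ 0.0126  0.1055 -0.0172] [-0.0142  0.0741  0.0026]
F [-0.02   -0.0187 -3.8187]
J [ -0.0053 -72.0364  -1.9068 -28.6      0.0323  -0.0556   0.0008]
```

The moment shifted to 0.09 after the −x stroke, and the earlier reading was very unsteady, so I need to repeat this. Measuring again at rest, then reversing the strokes.

Run:
```python
from h import *
M=[]
for i in range(16):
    bot.grab_frame("top"); s=bot.observe(); M.append(s["moment"][1])
print(np.array(M),np.mean(M))
```

```text
[ 0.052   0.0586  0.0624  0.0831  0.0919  0.0391  0.0752  0.0567  0.0763
  0.0703  0.0421  0.1012  0.0239 -0.0321  0.0364  0.015 ] 0.053256476216875154
```

{"op": "servo_tool", "data": {
  "plan": [
    [36,3,0,0,1],
    [72,6,0,0,1],
    [36,3,0,0,1],
    [0,0,0,0,1],
    [36,3,0,0,1],
    [72,6,0,0,1],
    [72,6,0,0,1],
    [72,6,0,0,1],
    [72,6,0,0,1],
    [72,6,0,0,1]
  ]
}}

```text
clock: 19.63
position: [0.5228, 0.1249, 0.1552]
tool_rot: [3.142, 0.0, 0.076]
force: [-0.6, 0.6, -3.6]
grip_width: 0.0492
```

Run:
```python
from h import *
M=[]
for i in range(16):
    bot.grab_frame("top"); s=bot.observe(); M.append(s["moment"][1])
print(np.array(M),np.mean(M))
```

```text
[-0.0495 -0.0857 -0.0508 -0.0775  0.049  -0.0562 -0.0306 -0.0603 -0.0595
 -0.0434 -0.0681 -0.0321 -0.0693 -0.0446 -0.0495 -0.0695] -0.049848362406388895
```

M now reads −0.05 after +x strokes against +0.05 to +0.09 after −x strokes. That is about the 0.12 N m swing expected, but the first +x reading disagreed, so I'll repeat once more each way.

{"op": "servo_tool", "data": {
  "plan": [
    [-36,-3,0,0,1],
    [-72,-6,0,0,1],
    [-36,-3,0,0,1],
    [0,0,0,0,1],
    [-36,-3,0,0,1],
    [-72,-6,0,0,1],
    [-72,-6,0,0,1],
    [-72,-6,0,0,1],
    [-72,-6,0,0,1],
    [-72,-6,0,0,1]
  ]
}}

```text
clock: 21.27
position: [0.4517, 0.119, 0.1555]
tool_rot: [-3.141, -0.001, 0.076]
force: [0.6, -0.2, -4.2]
grip_width: 0.0492
```

```bash
cat > n.py <<'E'
from h import *
M=[]
for i in range(16):
    bot.grab_frame("top"); s=bot.observe(); M.append(s["moment"][1])
print(s["clock"],np.array(M),np.mean(M),np.median(M))
E
python3 n.py
```

```text
22.0667 [0.0273 0.094  0.096  0.0917 0.1095 0.0353 0.0587 0.0716 0.0522 0.0506
 0.0515 0.0558 0.0983 0.0739 0.0696 0.0878] 0.07023253203627927 0.07059955184506644
```

{"op": "servo_tool", "data": {
  "plan": [
    [36,3,0,0,1],
    [72,6,0,0,1],
    [36,3,0,0,1],
    [0,0,0,0,1],
    [36,3,0,0,1],
    [72,6,0,0,1],
    [72,6,0,0,1],
    [72,6,0,0,1],
    [72,6,0,0,1],
    [72,6,0,0,1]
  ]
}}

```text
clock: 22.9
position: [0.5228, 0.1249, 0.1552]
tool_rot: [3.142, 0.0, 0.076]
force: [-0.3, -0.4, -3.2]
grip_width: 0.0494
```

```bash
python3 n.py
```

```text
23.7 [-0.0926 -0.1739 -0.1061 -0.0392 -0.1548 -0.0176 -0.049  -0.0794 -0.002
 -0.0424 -0.0718 -0.0911 -0.0187 -0.0718  0.0088 -0.0836] -0.06781524974047978 -0.07179005467675034
```

Repeatable: +0.07 after −x and −0.07 after +x, so M is the rattling case. R showed no shift in three readings. Carrying M over to the book.

{"op": "servo_tool", "data": {
  "plan": [
    [-1,-10,0,0,1],
    [-3,-32,0,0,1],
    [-5,-56,0,0,1],
    [-7,-82,0,0,1],
    [-9,-108,0,0,1],
    [-11,-134,0,0,1],
    [-13,-160,0,0,1],
    [-15,-186,0,0,1],
    [-17,-212,0,0,1],
    [-19,-238,0,0,1]
  ]
}}

```text
clock: 24.53
position: [0.5034, -0.1151, 0.1554]
tool_rot: [3.141, 0.0, 0.075]
force: [0.1, -0.5, -3.4]
grip_width: 0.0491
```

{"op": "servo_tool", "data": {
  "plan": [
    [-2,-26,0,0,1],
    [-4,-52,-2,0,1],
    [-6,-78,-4,0,1],
    [-8,-104,-7,0,1],
    [-10,-128,-10,0,1],
    [-12,-150,-13,0,1],
    [-13,-166,-15,0,1],
    [-14,-176,-16,0,1],
    [-15,-181,-16,0,1],
    [-15,-182,-16,0,1]
  ]
}}

```text
clock: 25.37
position: [0.4886, -0.2958, 0.1393]
tool_rot: [-3.142, 0.0, 0.075]
force: [0.1, 0.4, -3.1]
grip_width: 0.0491
```

{"op": "servo_tool", "data": {
  "plan": [
    [0,0,0,0,1],
    [0,0,0,0,1],
    [0,0,0,0,1],
    [0,0,0,0,1],
    [0,0,0,0,1],
    [0,0,0,0,1],
    [0,0,0,0,1],
    [0,0,0,0,1],
    [0,0,0,0,1],
    [0,0,0,0,1]
  ]
}}

```text
clock: 26.2
position: [0.489, -0.2951, 0.1393]
tool_rot: [-3.142, 0.0, 0.076]
force: [-0.2, 0.2, -3.6]
grip_width: 0.0493
```

```bash
python3 n.py
python3 - <<'E'
from h import *
a=bot.grab_frame("top");b=bot.grab_frame("scene")
s=bot.observe();print(s["clock"],s["position"],s["tool_rot"],s["force"],s["grip_width"],s["qd"])
cv2.imwrite("pics/t6.png",a);cv2.imwrite("pics/s6.png",cv2.resize(b[60:210,190:450],None,fx=3,fy=3,interpolation=cv2.INTER_CUBIC))
E
```

```text
27.0 [-0.0519 -0.0557 -0.0701 -0.077  -0.0556 -0.0506 -0.0304 -0.062  -0.0371
 -0.0829 -0.105  -0.0875 -0.0418 -0.0318 -0.0549 -0.0373] -0.05823395408566084 -0.055262680931860556
27.1 [ 0.489  -0.2951  0.1393] [-3.1416 -0.      0.0757] [-0.8355  0.5026 -4.0851] 0.04910329672551903 [ 0.0009  0.0015 -0.0021  0.0015  0.0009  0.0004 -0.0003]
```

View pics/s6.png

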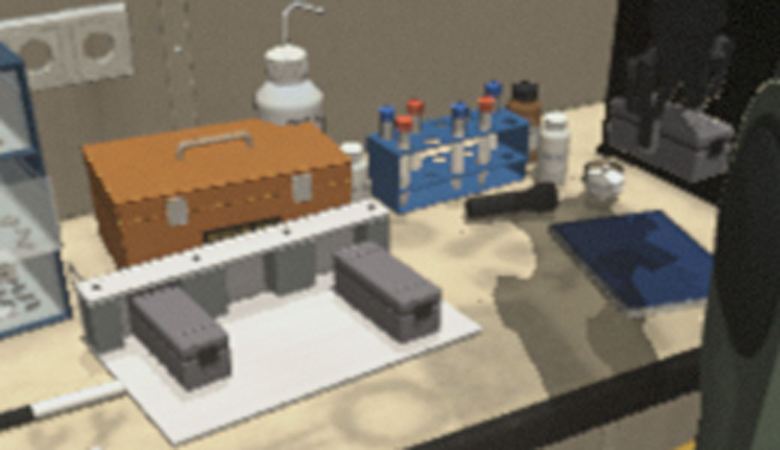

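View pics/t6.png

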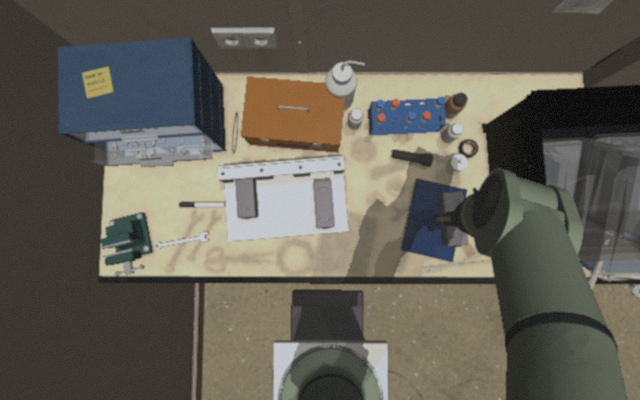

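The scene view shows R upright in its bay (crop 388,290), L untouched (180,335), and the held case level above the book (crop 670,140). In the top view the held case is at (454,218) over the book, and the torch, marker and spanner are where they started. Handing in.

Run:
```python
from h import *
print(cast("top",[(454,218),(323.5,203)],.18)[0],cast("top",[(323.5,203)],.058))
print(bot.job_done()); s=bot.observe();print(s["clock"],s["position"],s["grip_width"])
```

```text
[ 0.4877 -0.2934  0.18  ] [[0.5333 0.0173 0.058 ]]
the job is handed in; nothing more can be done
None
the job is handed in; nothing more can be done
```

I found the rattling case in the middle bay (M). I handed the job in at about 27 s, with M held level over the log book.

- **Right-hand case (R):** I drew it out, shook it and found it silent. Its y moment stayed between 0.01 and 0.025 N m over three readings. I set it back upright in its own bay, about 46 mm forward of where it started.
- **Middle case (M):** It rattles. Its y moment moved repeatedly between about +0.07 and −0.07 N m, depending on the direction of the last stroke.
- **Left-hand case (L):** I did not shake or touch it, since only one case can rattle.

**Last checks:**
- The gripper was at (0.489, −0.295), with the book centre measured at (0.489, −0.295).
- The case centre was about 0.157 m up, level and at rest, with a grip opening of 49 mm.
- The moment of −0.06 N m shows the part still resting at one end.
- In the final pictures R and L stand upright, and the bystanders look unmoved.

**A check that disagreed:** the first reading of M after a +x stroke was very noisy and averaged near 0. The four readings after it agreed with each other.

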